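Set the vegetable cutter's selector to sticks

TASK

Set the vegetable cutter to sticks: pull its sprung selector knob up out of the parked slot, turn it to the bar-shaped stud, and let it drop into the notch there until it is fully home. The studs only show roughly where the notches are, so feel for the notch gently: do not force the knob against its click plate or its pull stop. Leave the shaker and the ramekin where they stand.

Things in the scene. Friction and masses are not known exactly. Their poses are not given: they have to be found in the camera images.
- cutter: Fixed benchtop vegetable cutter, aluminium body with a flat deck 100 mm above the table. Origin on the table plane under the knob's axis; z up. The body reaches 110 mm to its +x and -x, 120 mm to +y, 300 mm to -y, where a round feed tube (144 mm across, its handle's top 302 mm above the table) stands with its axis 205 mm from the knob's axis.
- selector: Black knob on a vertical axis: skirt 88 mm across, 10 mm thick; on it a bar grip 60 mm long (its x), 14 mm wide (its y) with flat upright sides, top 43 mm above the origin. A nose on the skirt's +x side (tip 56 mm from the axis) is the pointer. Origin on the axis at the skirt's underside, 111 mm above the table when home; z up.
- pull (a joint): How far the knob is pulled up, m: 0 fully home in slot or notch, about 0.006 pin resting on a land between notches, above 0.009 free to turn, 0.015 hard pull stop. A spring draws it down with 8 N at 0, 12 N at the stop; damping 40 N per m/s. Over 40 N on the stop, down on a land or sideways on a notch wall counts as forced.
- plate (a point): Centre of the steel click plate on the deck, under the skirt, out of sight. A pin under the skirt, 36 mm from the axis, drops into its notches. It has a wide slot (parked, 0.2 rad free play either way) and notches at about 0.7 and 1.2 rad to both sides of the slot's middle, each with 0.025 rad play either way. The lands between are flat. The knob turns 1.7 rad at most either way from the slot's middle.
- mid (a point): Deck point 82 mm from the knob's axis towards the cutter's +x, midway between the two middle studs; the four studs stand -1.28, -0.60, +0.60 and +1.28 rad from it about the axis, in varying order. The click plate's angle is not measured: a stud's notch is the one within 0.2 rad of it, to one side or the other, found by lifting a little, turning and letting down, or by turning lightly.
- grip (a point): Point on the knob's axis in the middle of the bar grip, 32 mm above the skirt's underside (143 mm above the table when home): a good height for the middle of the finger pads.
- stud_bar: Fixed plain dark steel stud, 8 mm tall, standing on the cutter's deck (100 mm above the table) 82 mm from the knob's axis. Origin at the centre of its underside. Bar-shaped from above, 7 x 28 mm (7 mm along the cutter's x): the mark for sticks, the setting wanted.
- stud_round: Fixed plain dark steel stud, 8 mm tall, standing on the cutter's deck (100 mm above the table) 82 mm from the knob's axis. Origin at the centre of its underside. Round, 20 mm across: slices.
- stud_cross: Fixed plain dark steel stud, 8 mm tall, standing on the cutter's deck (100 mm above the table) 82 mm from the knob's axis. Origin at the centre of its underside. Cross-shaped, 24 mm across with 7 mm arms: wedges.
- stud_square: Fixed plain dark steel stud, 8 mm tall, standing on the cutter's deck (100 mm above the table) 82 mm from the knob's axis. Origin at the centre of its underside. Square, 18 x 18 mm: dice.
- shaker: Small steel shaker can, 36 mm across, 62 mm tall, standing loose on the cutter's deck about 120 mm from the knob's axis. Origin at the centre of its underside. Leave it.
- ramekin: White ramekin, 68 mm across, 40 mm tall, loose on the table beside the cutter. Leave it.

How it is judged:
On the way, in this order (a step that is already met when the one before it is completed fails the run):
1. the knob is pulled up clear of the lands (9 mm or more) (value of joint pull above 0.009 m), for 0.1 s.
2. the knob's nose is turned towards the bar-shaped stud (x of stud_bar in the frame of selector above 0.03 m and y of stud_bar in the frame of selector between -0.021 and 0.021 m), for 0.1 s.
At the end, for the whole second after the job is handed in: The knob is fully down in the notch of the bar-shaped stud (pulled out less than 2 mm, the nose's line passing within 21 mm of the stud's centre), at rest and released; the shaker and the ramekin have not been moved by more than 30 mm (all of step 2 and value of joint pull below 0.002 m and angular speed of selector below 0.05 rad/s and linear speed of selector below 0.01 m/s); the robot touches nothing.
It fails at once if the knob is forced: its pin against the click plate, or its collar against the pull stop, with more than 40 N (contact force between selector and cutter above 40 N).
It fails at once if the shaker or the ramekin is moved by more than 30 mm (distance of any of shaker, ramekin from where it was at the start of the episode above 0.03 m).
It also fails if it takes over 64 s, if anything falls off the work surface, if the arm or the gripper's body presses on something with over 40 N, if the wrist force passes 120 N, or if a joint passes its speed limit or range.

ROBOT

A 7-joint arm with a two-finger parallel gripper is mounted at the origin on the work surface. World frame = base frame: x ahead of the robot, y to its left, z up, the work surface at z = 0. Lengths are in m, angles in rad, forces in N, time in s.
With the tool pointing down it reaches from about 0.35 to 0.9 m from the base axis. Payload 8.1 kg.
Tool frame: the origin (TCP) lies at the very end of the fingers, on their centre line; the grasp point (between the pads) lies 19 mm behind it (arm.grasp_offset is the distance from the TCP to the grasp point, in m); z points along the fingers, y is the direction in which the jaws open and shut (so a half turn about z gives the same grasp; the last joint's range is limited). The gripper opens to 92 mm and grips with 3 to 60 N. Pads are 19 mm wide; open, the fingers measure 130 mm over their backs; the gripper's body (75 mm by 190 mm) begins 47 mm behind the grasp point.
Start: joints at [1.047, 0.434, 0.025, 1.573, -0.012, 1.134, -0.075], TCP at [0.255, -0.571, 0.189] pointing down, gripper open.
Joint ranges: [-2.62, 2.62], [-0.44, 2.09], [-1.27, 1.32], [0.08, 2.57], [-1.32, 4.46], [0.12, 2], [-2.74, 2.74]. Speed limits (rad/s): [2.22, 2.22, 3.01, 3.01, 3.14, 3.14, 3.14].

INTERFACE

Orientations are given as a rotation vector (axis times angle).
In Python, from cell import arm, eyes, workorder gives the robot as it stands.
- The arm moves only by the shell command python3 -m inch 'ROWS' [FORCE]. ROWS is JSON, a list that holds one entry, the list of rows, each a list of 5 numbers: the closure, from 0 (fully open) to 1 (shut), then the shift along the tool's x, y, z in mm, then the turn about the tool's z in degrees. A call has 1 to 12 rows; each row shifts and turns the pose as measured when the row begins, along the tool's axes as they then stand; what a row does not reach is not made up. A row lasts 1/10 s, in which the tool goes at most 50 mm and 8.59 degrees, less where a joint would pass 70% of its speed; a pose out of reach is approached as far as the arm can. A call with a gripper value outside its range is refused whole. The fingers move at their own pace and stop on an object; FORCE is the grip in N (left out, the last holds). Time passes only in rows, so rows that do not move let the fingers close. It gives the time, the measured TCP pose, the force and the opening at its end, in the units of the state.
- arm.observe(): the state, without advancing time (a new reading comes with each control period).
- eyes.get_image(name): name is "side" or "top" or "wrist"; returns a dict with "frame" (384x512x3 uint8, blue, green, red), "intrinsics" (3x3 intrinsics, pixels), "rvec" (rotation vector, rad) and "tvec" (3), from world to camera coordinates, as OpenCV has them; the wrist camera has in their place "T_tool_cam" (4x4, takes a point from camera to tool coordinates, whose origin is the TCP and whose axes are the flange's). Camera axes: x right, y down, z forward; pixel columns grow to the right and rows downward; lengths in m; the calibration is good to about 2 mm. A picture is of the moment at which its call begins: read the wrist's pose just before it. There is no depth.
- workorder.sign_off(): hands the job in, once; it reports no verdict.
The state is a dict: "clock": time; "joints": joint angles; "dq": joint speeds; "joint_efforts": joint torques, N m; "position": TCP position; "ee_rot": TCP orientation; "force": force on the tool from outside, world axes, zero at the start; "ft_torque": the same for the moment, N m; "width": opening from 0.0 (shut) to 1.0 (fully open).
Only numpy, scipy, OpenCV 4.12 (cv2) and the standard library are available. Lean on these libraries where they do the work, as an engineer would, in place of code of your own. Each camera call takes 0.05 s, during which the arm holds its last target.

## Working session

There is one attempt and no reset: what is moved stays moved. The work goes in short steps, Python scripts to look and compute and a shell command to move; the robot and the scene stay as the last step left them, time stands still between calls to the robot, and variables do not carry over. Pictures are saved under pics/ and viewed, and the job is handed in when it is done.

```bash
ls; mkdir -p pics
cat > h.py <<'E'
import numpy as np, cv2
from scipy.spatial.transform import Rotation as R
from cell import arm, eyes, workorder
def cam(name):
    s=arm.observe(); d=eyes.get_image(name); K=np.array(d['intrinsics'])
    if 'rvec' in d:
        Rm=cv2.Rodrigues(np.array(d['rvec'],float))[0]; t=np.array(d['tvec'],float).ravel()
        Rc=Rm.T; o=-Rm.T@t
    else:
        T=np.array(d['T_tool_cam']); Rt=R.from_rotvec(s['ee_rot']).as_matrix()
        Rc=Rt@T[:3,:3]; o=Rt@T[:3,3]+np.array(s['position'])
    return d['frame'],K,Rc,o
def ray(K,Rc,o,u,v,z):
    d=Rc@np.linalg.inv(K)@np.array([u,v,1.]); return o+d*(z-o[2])/d[2]
def proj(K,Rc,o,p):
    q=K@(Rc.T@(np.array(p)-o)); return q[:2]/q[2]
E
python3 - <<'E'
from h import *
s=arm.observe(); print(s['clock'],s['position'],s['ee_rot'],s['force'],s['width'])
for n in ['top','side','wrist']:
    f,K,Rc,o=cam(n); cv2.imwrite(f'pics/{n}0.png',f); print(n,o,K[0,0],Rc[:,2])
E
```

```text
pics
0.0 [ 0.25502281 -0.5699726   0.18864855] [-3.07084088e+00 -6.55779061e-01  7.11388754e-04] [-0.29938822  0.91119926  0.44781478] 0.9979934315177114
top [0.43975075 0.12449326 0.74549617] 371.9476178701558 [ 0.18894649  0.01172394 -0.9819174 ]
side [0.26798664 0.62768618 0.45263633] 442.7983844837634 [ 0.42122251 -0.75873577 -0.4968819 ]
wrist [ 0.32577933 -0.53980099  0.38437549] 270.24263448736275 [-0.26292736 -0.11604254 -0.95781174]
```

View pics/top0.png

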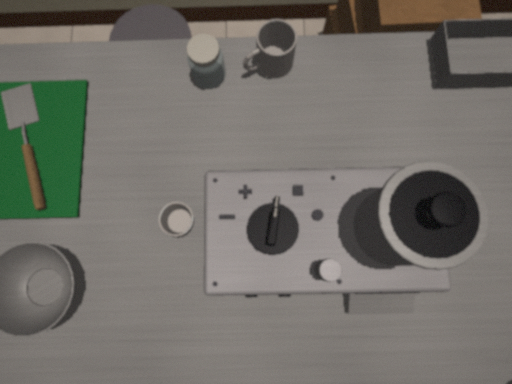

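View pics/side0.png

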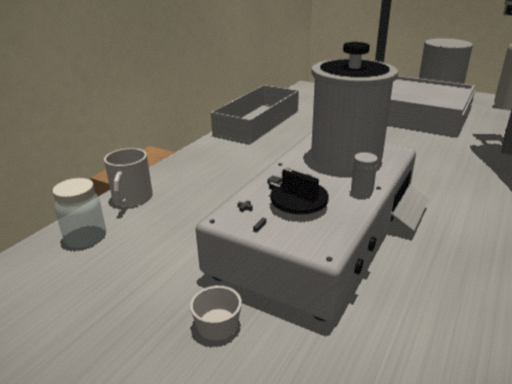

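Top view: the knob is at about (272,229), with the bar stud at (227,217), the cross at (245,191), the square at (297,190) and the round at (317,215). The shaker is near (329,270) and the ramekin at (177,220). Next I'll zoom in and measure.

Run:
```python
from h import *
f,K,Rc,o=cam('top')
c=f[160:300,200:350]; cv2.imwrite('pics/topz.png',cv2.resize(c,None,fx=5,fy=5,interpolation=cv2.INTER_CUBIC))
g=cv2.cvtColor(f,cv2.COLOR_BGR2GRAY)
m=(g<85).astype(np.uint8); m[:165]=0;m[290:]=0;m[:,:207]=0;m[:,345:]=0
n,l,st,ce=cv2.connectedComponentsWithStats(m)
for i in range(1,n):
    if st[i,4]>8: print(st[i],ce[i],ray(K,Rc,o,*ce[i],0.108 if st[i,4]<300 else .121)[:2])
```

```text
[239 186  12  12  60] [244.83333333 191.45      ] [0.57244382 0.14745214]
[293 186  10   9  81] [297.22222222 190.0617284 ] [0.57266728 0.05579852]
[ 247  198   51   57 2032] [272.03346457 228.76279528] [0.5045765  0.10232853]
[338 205   7  42 195] [341.82051282 225.34358974] [ 0.50904928 -0.0177935 ]
[312 210  10  10  76] [316.63157895 214.68421053] [0.52847708 0.0242691 ]
[220 215  14   4  34] [226.55882353 216.41176471] [0.52912813 0.17981561]
[310 260  12  19 147] [315.49659864 269.37414966] [0.4360113  0.03108552]
```

View pics/topz.png

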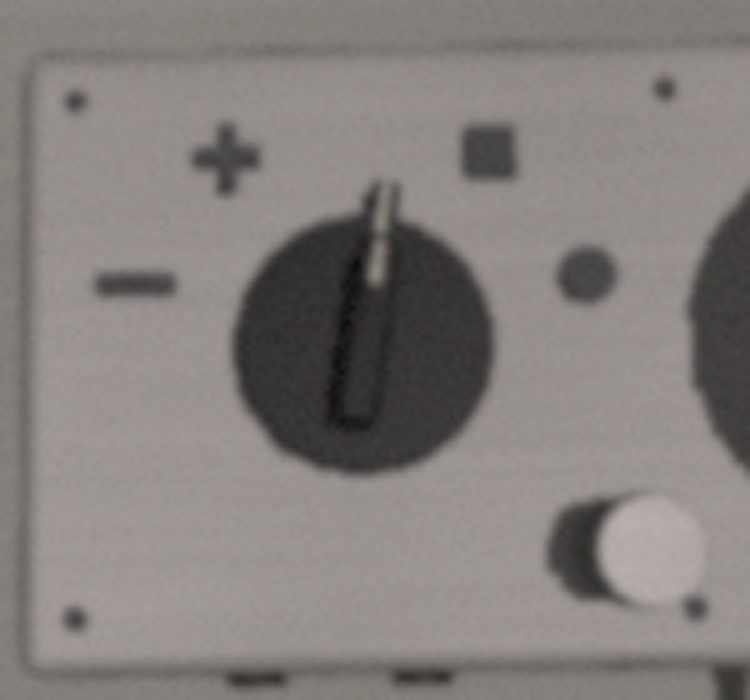

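Run:
```python
from h import *
from scipy.optimize import least_squares
P=np.array([[.5291,.1798],[.5724,.1475],[.5727,.0558],[.5285,.0243]]);a=np.array([1.28,.6,-.6,-1.28])
r=least_squares(lambda q:(q[:2]+.082*np.c_[np.cos(a+q[2]),np.sin(a+q[2])]-P).ravel(),[.5,.1,0])
print(r.x,r.fun*1000)
f,K,Rc,o=cam('top')
ax=r.x[:2]
# skirt centre at z .121 from disc pixel
def px(u,v): return 200+u/5-.4,160+v/5-.4
L=ray(K,Rc,o,*px(235,345),.121);Rr=ray(K,Rc,o,*px(493,345),.121);B=ray(K,Rc,o,*px(362,472),.121)
print('skirt mid y',(L+Rr)[1]/2,'diam',L[1]-Rr[1],'x',B[0]+.044)
n=ray(K,Rc,o,*px(386,183),.121)[:2]; print('nose',n,np.arctan2(*(n-ax)[::-1]))
# bar top edges at z .154
a1=ray(K,Rc,o,*px(358,425),.154);a2=ray(K,Rc,o,*px(385,240),.154);print('bar near',a1,'far',a2)
sh=ray(K,Rc,o,*px(652,550),.162);print('shaker',sh, 'ram',ray(K,Rc,o,177,220,.04))
print('tool x axis',R.from_rotvec(arm.observe()['ee_rot']).as_matrix())
```

```text
[ 0.50508109  0.10197618 -0.00276755] [-0.29094081  0.66811671  0.48649148  0.58938849 -0.06978743 -0.31162252
 -0.12576332 -0.94588268]
skirt mid y 0.10175282058561094 diam 0.0866568241275345 x 0.5066381153206261
nose [0.56010605 0.0924875 ] -0.17076390465426128
bar near [0.47613445 0.10558081 0.154     ] far [0.53507908 0.09511635 0.154     ]
shaker [0.43551651 0.01681532 0.162     ] ram [0.53396619 0.28078455 0.04      ]
tool x axis [[ 9.12785243e-01  4.08439696e-01 -3.40445485e-04]
 [ 4.08439832e-01 -9.12785055e-01  5.89746307e-04]
 [-6.98777484e-05 -6.77363222e-04 -9.99999768e-01]]
```

The axis is at about (0.505, 0.102), the nose at −0.17 rad and the bar stud at +1.277 rad, so the notch should be near 1.10–1.23. I'll lift first so I can clear the feed tube.

```bash
python3 -m inch '[[[0,0,0,-45,0],[0,0,0,-45,0],[0,0,0,-45,0],[0,0,0,-45,0],[0,0,0,-30,0]]]'; python3 -m inch '[[[0,25,-26,0,0],[0,30,-31,0,0],[0,30,-31,0,0],[0,30,-31,0,0]]]'; python3 -c "
from h import *
s=arm.observe();print(s['joints'],s['position'])"
```

```text
clock: 0.75
position: [0.2537, -0.5674, 0.3999]
ee_rot: [-3.059, -0.653, 0.006]
force: [0.2, -0.3, -0.8]
width: 0.996
clock: 1.15
position: [0.3092, -0.4146, 0.4047]
ee_rot: [-3.072, -0.639, 0.006]
force: [1.2, -0.8, -0.1]
width: 1.004
[ 0.85100887  0.16197959 -0.03095022  1.43200835  0.00622693  1.55324048
 -0.34037714] [ 0.30918146 -0.41456995  0.40472761]
```

```bash
python3 -m inch '[[[0,32,-33,0,0],[0,32,-33,0,0],[0,32,-33,0,0],[0,32,-33,0,0],[0,32,-33,0,0],[0,32,-33,0,0],[0,32,-33,0,0],[0,32,-33,0,0],[0,30,-31,0,0]]]'; python3 -m inch '[[[0,0,0,0,7],[0,0,0,0,7],[0,0,0,0,7],[0,0,0,0,7],[0,0,0,0,5]]]'
cat > d.py <<'E'
from h import *
import sys
s=arm.observe();Rt=R.from_rotvec(s['ee_rot']).as_matrix();p=s['position']
phi=np.arctan2(Rt[1,0],Rt[0,0])
print('phi',phi,'tilt',Rt[2,:2],'j7',s['joints'][6],'pos',p,'F',np.round(s['force'],1),'T',np.round(s['ft_torque'],2),'w',s['width'],'t',s['clock'])
print('to axis tool mm',1000*Rt.T@(np.array([.505,.102,.124])-p),'turn deg to -0.172:',-np.degrees(-.172-phi))
E
python3 d.py
```

```text
clock: 2.05
position: [0.4555, -0.0132, 0.4061]
ee_rot: [-3.076, -0.637, 0.002]
force: [0.7, -1.0, 1.0]
width: 1.001
clock: 2.55
position: [0.456, -0.004, 0.4056]
ee_rot: [-3.127, 0.273, 0.003]
force: [-0.0, 0.1, -0.4]
width: 1.0
phi -0.17400009807165556 tilt [-0.00233563 -0.00211572] j7 -1.8830808381616277 pos [ 0.45601496 -0.00400592  0.4055824 ] F [-0.   0.1 -0.4] T [0.01 0.05 0.01] w 0.9997637713815936 t 2.55
to axis tool mm [  30.55085607 -112.28984752  281.75002044] turn deg to -0.172: -0.11459717811811901
```

```bash
python3 -m inch '[[[0,10,-38,0,0],[0,10,-38,0,0],[0,10,-36,0,0],[0,0,0,40,0],[0,0,0,40,0],[0,0,0,0,0]]]'; python3 d.py
python3 - <<'E'
from h import *
f,K,Rc,o=cam('wrist'); cv2.imwrite('pics/w1.png',f)
print(proj(K,Rc,o,[.505,.102,.154]))
E
```

```text
clock: 3.15
position: [0.5075, 0.1046, 0.3242]
ee_rot: [-3.126, 0.284, -0.001]
force: [-0.6, -1.6, 0.2]
width: 0.997
phi -0.18131098373330048 tilt [ 0.00033418 -0.00300479] j7 -2.1659677451779102 pos [0.50748731 0.10461221 0.32424672] F [-0.6 -1.6  0.2] T [ 0.    0.06 -0.  ] w 0.9973109481704776 t 3.15
to axis tool mm [ -2.04242334   3.61957926 200.23607829] turn deg to -0.172: -0.5334800710330815
[257.41804121 176.27650729]
```

View pics/w1.png

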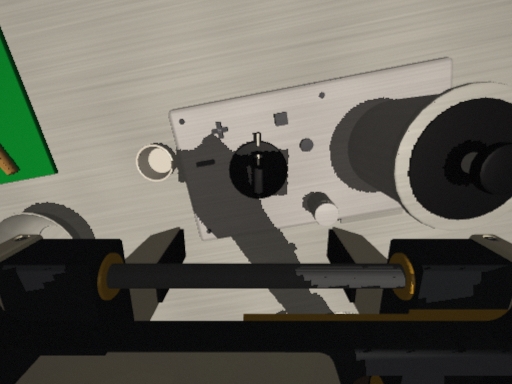

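Wrist view: the bar grip runs upright at column 258, rows 150–192. The predicted axis is (257,176), so the alignment agrees. Descending now.

```bash
python3 -m inch '[[[0,-2,3,40,-0.5],[0,0,0,40,0],[0,0,0,40,0],[0,0,0,30,0],[0,0,0,0,0]]]'; python3 d.py
```

```text
clock: 3.7
position: [0.5158, 0.1028, 0.1857]
ee_rot: [-3.121, 0.278, -0.034]
force: [-0.4, -0.6, 0.6]
width: 0.999
phi -0.1776012411297266 tilt [ 0.02083378 -0.00964269] j7 -2.220728503917836 pos [0.51579164 0.1027644  0.18572525] F [-0.4 -0.6  0.6] T [ 0.01  0.09 -0.04] w 0.998806018525485 t 3.7
to axis tool mm [-11.77053901   3.25189619  61.46486789] turn deg to -0.172: -0.32092747676842487
```

```bash
python3 -m inch '[[[0,0,0,0,0],[0,0,0,0,0]]]' >/dev/null; python3 d.py;  python3 -m inch '[[[0,-6,2,10,0],[0,-5,1,10,0],[0,0,0,10,0],[0,0,0,0,0]]]'>/dev/null; python3 d.py
```

```text
phi -0.17897613572960697 tilt [ 0.02573369 -0.01144744] j7 -2.2194700196661974 pos [0.51867524 0.10304503 0.19057088] F [-0.6  0.6  0.8] T [0.02 0.04 0.02] w 1.0037897621764043 t 3.9
to axis tool mm [-14.97947539   4.22076225  66.16333798] turn deg to -0.172: -0.3997031346168972
phi -0.17981137499355895 tilt [ 0.03284617 -0.0137667 ] j7 -2.241614987843661 pos [0.50993234 0.10280572 0.16245257] F [-0.7 -0.9  0.2] T [0.03 0.11 0.01] w 1.000718103664698 t 4.3
to axis tool mm [-5.96920401  2.20192353 38.25045969] turn deg to -0.172: -0.44755881932495944
```

```bash
python3 -c "
from h import *
s=arm.observe();print(np.round(s['joints'],3),np.round(s['dq'],3), s['position'])"; python3 -m inch '[[[0,0,0,0,0],[0,0,0,0,0],[0,0,0,0,0]]]'>/dev/null; python3 d.py
```

```text
[ 0.097  0.318 -0.506  1.864  0.192  0.971 -2.242] [ 0.    -0.018 -0.006 -0.008 -0.006  0.012  0.003] [0.50993234 0.10280572 0.16245257]
phi -0.1795052322116104 tilt [ 0.03222289 -0.01361153] j7 -2.241615852589614 pos [0.50986012 0.10291694 0.1622758 ] F [ 0.1 -0.3  0.3] T [0.03 0.07 0.01] w 0.9973553980115295 t 4.6
to axis tool mm [-5.84927218  2.28875013 38.07946748] turn deg to -0.172: -0.4300181299909141
```

```bash
python3 -m inch '[[[0,0,0,-40,0],[0,0,0,-40,0],[0,0,0,0,0],[0,0,0,0,0]]]'>/dev/null; python3 d.py;python3 -m inch '[[[0,0,0,4,0],[0,0,0,4,0],[0,0,0,4,0],[0,0,0,4,0],[0,0,0,4,0],[0,0,0,0,0]]]'>/dev/null; python3 d.py
```

```text
phi -0.17931855398377838 tilt [ 0.0310161 -0.0136749] j7 -2.1867217951929163 pos [0.50701295 0.10229917 0.24478635] F [ 0.6 -0.3 -0.6] T [-0.01  0.1   0.01] w 0.9998868065878563 t 5.0
to axis tool mm [ -5.6727085    2.30426663 120.64822907] turn deg to -0.172: -0.41932225540915735
phi -0.17897873669227188 tilt [ 0.02557398 -0.01160971] j7 -2.1998703046987313 pos [0.50581408 0.10182184 0.21924261] F [0.2 0.5 0.3] T [0.04 0.07 0.01] w 0.9998271209087474 t 5.6
to axis tool mm [-3.26825256  1.07510597 95.18409133] turn deg to -0.172: -0.39985215880026775
```

```bash
for i in 1; do python3 -m inch '[[[0,0,0,4,0],[0,0,0,4,0],[0,0,0,4,0],[0,0,0,4,0],[0,0,0,4,0],[0,0,0,4,0],[0,0,0,4,0],[0,0,0,4,0],[0,0,0,4,0],[0,0,0,4,0],[0,0,0,4,0],[0,0,0,0,0]]]'>/dev/null; python3 d.py; done
```

```text
phi -0.17905045299136096 tilt [ 0.02533726 -0.01157943] j7 -2.2324286776928695 pos [0.50713017 0.10211083 0.17111346] F [-0.1  0.3 -0.8] T [0.13 0.03 0.  ] w 0.9989043645655076 t 6.8
to axis tool mm [-3.26943824  1.03333931 47.0369098 ] turn deg to -0.172: -0.4039612000603703
```

```bash
python3 -m inch '[[[0,0,0,-50,0],[0,0,0,-50,0],[0,0,0,-50,0],[0,0,0,0,0],[0,0,0,0,0]]]'>/dev/null; python3 d.py;python3 -m inch '[[[0,0,0,15,0],[0,0,0,15,0],[0,0,0,15,0],[0,0,0,0,0],[0,0,0,0,0]]]'>/dev/null; python3 d.py;python3 -m inch '[[[0,-10,0,0,0],[0,-20,0,0,0],[0,0,0,0,0],[0,30,0,0,0],[0,0,0,0,0]]]'>/dev/null; python3 d.py
```

```text
phi -0.17829851886620626 tilt [ 0.02262974 -0.01120696] j7 -2.1512218625651025 pos [0.50200587 0.10093183 0.32518504] F [ 0.2 -0.3 -0.2] T [0.03 0.06 0.02] w 0.9966745379834134 t 7.3
to axis tool mm [ -1.79625108   0.67320622 201.20100834] turn deg to -0.172: -0.36087854821714405
phi -0.17782740862166635 tilt [ 0.02013261 -0.00991549] j7 -2.1685723520270543 pos [0.50197045 0.10093809 0.27634807] F [0.3 0.6 0.9] T [0.04 0.11 0.01] w 1.0000186768180193 t 7.8
to axis tool mm [-2.73795984e-01 -6.98222456e-02  1.52381632e+02] turn deg to -0.172: -0.3338859195196309
phi -0.17698151817839325 tilt [ 0.02289971 -0.01038619] j7 -2.168656510107041 pos [0.50069507 0.10174931 0.27868461] F [ 0.6 -0.   0.5] T [-0.03  0.    0.03] w 0.9994819188172439 t 8.3
to axis tool mm [  0.6502181    0.60293842 154.74216098] turn deg to -0.172: -0.28541996718963186
```

```bash
python3 -m inch '[[[0,1,0,8,0],[0,0,0,8,0],[0,0,0,8,0],[0,0,0,8,0],[0,0,0,8,0],[0,0,0,8,0],[0,0,0,8,0],[0,0,0,8,0],[0,0,0,8,0],[0,0,0,8,0],[0,0,0,8,0],[0,0,0,0,0]]]'>/dev/null; python3 d.py
```

```text
phi -0.17603797487774625 tilt [ 0.02170974 -0.01019581] j7 -2.2238512117943605 pos [0.50228396 0.1026613  0.18254657] F [-0.2 -0.1 -0.3] T [0.02 0.07 0.01] w 0.9997362926313512 t 9.5
to axis tool mm [ 1.51819227  0.77295478 58.58850788] turn deg to -0.172: -0.2313589182747155
```

```bash
python3 -m inch '[[[0,0,1,5,0],[0,0,0,5,0],[0,0,0,5,0],[0,0,0,5,0],[0,0,0,5,0],[0,0,0,5,0],[0,0,0,5,0],[0,0,0,5,0],[0,0,0,5,0],[0,0,0,0,0]]]'>/dev/null; python3 d.py
```

```text
phi -0.17624517404676032 tilt [ 0.02269158 -0.01068468] j7 -2.2605727802631694 pos [0.50381098 0.10204466 0.13400913] F [0.1 0.3 0.9] T [ 0.05  0.05 -0.02] w 1.000554183652212 t 10.5
to axis tool mm [ 0.95100622 -0.05726819 10.0344755 ] turn deg to -0.172: -0.24323055617783965
```

```bash
python3 -m inch '[[[0,0,0,4,0],[0,0,0,4,0],[0,0,0,0,0]]]'>/dev/null; python3 d.py; python3 -m inch '[[[0.5,0,0,0,0],[0.8,0,0,0,0],[0.9,0,0,0,0],[1,0,0,0,0],[1,0,0,0,0],[1,0,0,0,0],[1,0,0,0,0],[1,0,0,0,0]]]' 8; python3 d.py
```

```text
phi -0.17618675839337555 tilt [ 0.02299469 -0.01079484] j7 -2.268216959755621 pos [0.50417714 0.10216861 0.12544978] F [0.7 0.4 0.3] T [ 0.06  0.05 -0.04] w 0.9940808968532233 t 10.8
to axis tool mm [0.80611078 0.03762916 1.46837903] turn deg to -0.172: -0.23988358578139327
clock: 11.6
position: [0.5046, 0.1023, 0.126]
ee_rot: [-3.12, 0.275, -0.039]
force: [0.5, -0.5, 0.2]
width: 0.347
phi -0.1761850741004747 tilt [ 0.02400024 -0.01115568] j7 -2.268051079186071 pos [0.50460142 0.10229383 0.12604373] F [ 0.5 -0.5  0.2] T [ 0.07  0.06 -0.05] w 0.3470537333104519 t 11.6
to axis tool mm [0.39472905 0.24232522 2.05121981] turn deg to -0.172: -0.23978708290671105
```

```bash
python3 -m inch '[[[1,0,0,0,0],[1,0,0,0,0],[1,0,0,0,0],[1,0,0,0,0],[1,0,0,0,0],[1,0,0,0,0]]]' 12; python3 d.py
```

```text
clock: 12.2
position: [0.5046, 0.1023, 0.126]
ee_rot: [-3.12, 0.275, -0.039]
force: [0.0, -1.0, -0.2]
width: 0.006
phi -0.1761814018192854 tilt [ 0.02398294 -0.01119569] j7 -2.2680702620201716 pos [0.50459131 0.10232263 0.12604325] F [ 0.  -1.  -0.2] T [0.06 0.07 0.08] w 0.005526135369661085 t 12.2
to axis tool mm [0.40977911 0.26898488 2.05078842] turn deg to -0.172: -0.23957667669337865
```

The opening is near zero, so there is no bar between the fingers. Looking.

Run:
```python
from h import *
f,K,Rc,o=cam('side'); cv2.imwrite('pics/s2.png',cv2.resize(f[60:300,180:440],None,fx=3,fy=2.5,interpolation=cv2.INTER_CUBIC))
f,K,Rc,o=cam('wrist'); cv2.imwrite('pics/w2.png',f)
```

```text
(no output)
```

View pics/s2.png

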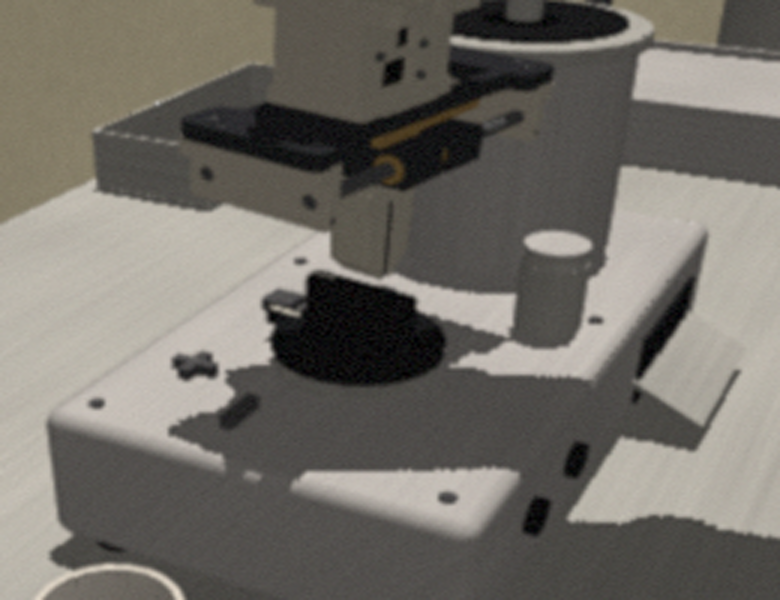

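View pics/w2.png

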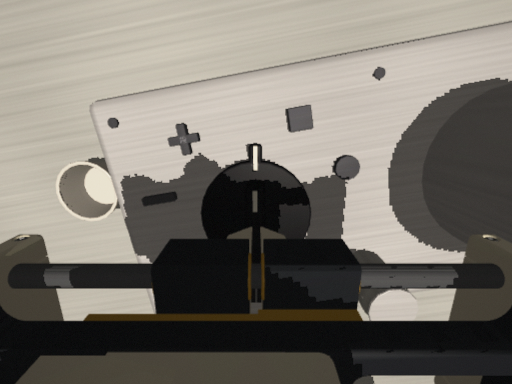

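Run:
```python
from h import *
f,K,Rc,o=cam('side'); p=arm.observe()['position']
def pr(x):
    q=proj(K,Rc,o,x); return q,(q-[180,60])*[3,2.5]
print('tcp',pr(p));print('bartop c',pr([.505,.102,.154]));print('skirt c',pr([.505,.102,.121]));print('bar stud',pr([.529,.18,.108]), 'cross',pr([.572,.1475,.108]))
f,K,Rc,o=cam('wrist');print('wrist tcp',proj(K,Rc,o,p),'bartop',proj(K,Rc,o,[.505,.102,.154]),'skirt',proj(K,Rc,o,[.505,.102,.121]))
for n,q in dict(bar=[.529,.18],cross=[.572,.1475],sq=[.5727,.0558],rd=[.5285,.0243]).items(): print(n,proj(K,Rc,o,q+[.108]))
```

```text
tcp (array([298.75510836, 190.77232375]), array([356.26532508, 326.93080938]))
bartop c (array([299.16478129, 173.9718688 ]), array([357.49434387, 284.92967201]))
skirt c (array([298.48676325, 193.53566018]), array([355.46028974, 333.83915045]))
bar stud (array([258.90799616, 221.99326143]), array([236.72398847, 404.98315357])) cross (array([244.72674222, 203.8346597 ]), array([194.18022665, 359.58664925]))
wrist tcp [254.15878295 220.50232299] bartop [253.79988171 234.2356969 ] skirt [254.55778464 217.74261458]
bar [157.60849995 200.79790888]
cross [182.77570598 142.14661783]
sq [298.64491604 119.97973076]
rd [345.09959492 169.30657396]
```

Run:
```python
from h import *
f,K,Rc,o=cam('side'); c=f[120:210,250:350]; c=np.clip(c.astype(float)*1.8,0,255).astype(np.uint8)
cv2.imwrite('pics/s3.png',cv2.resize(c,None,fx=6,fy=6,interpolation=cv2.INTER_CUBIC))
f,K,Rc,o=cam('wrist'); c=f[170:320,150:360];c=np.clip(c.astype(float)*2.5+15,0,255).astype(np.uint8)
cv2.imwrite('pics/w3.png',cv2.resize(c,None,fx=3.5,fy=3.5,interpolation=cv2.INTER_CUBIC))
```

```text
(no output)
```

View pics/s3.png

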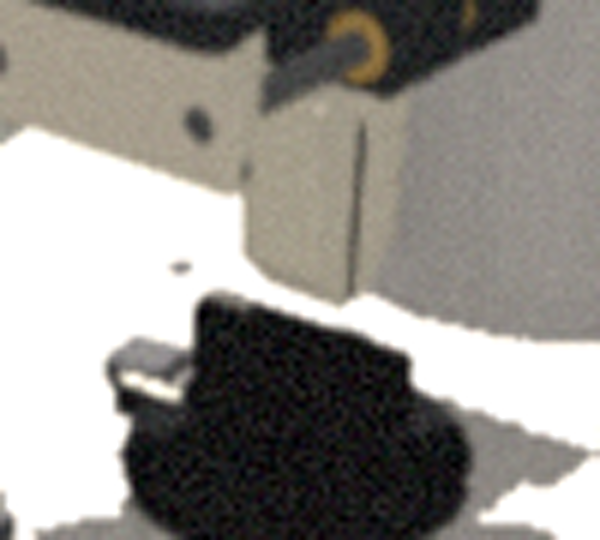

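View pics/w3.png

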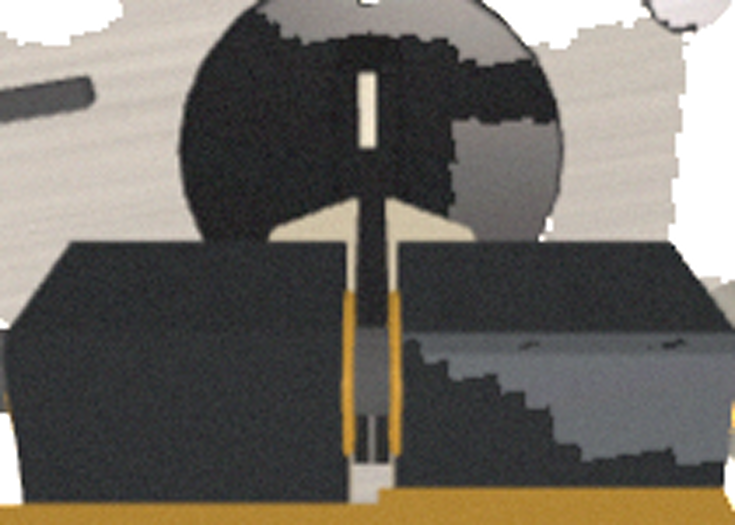

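Both views show the fingertips above the bar, with deck visible between them in the side view. So the real fingers end well short of the reported TCP. I'll measure by how much.

Run:
```python
from h import *
print(arm.grasp_offset)
s=arm.observe(); p=s['position'];Rt=R.from_rotvec(s['ee_rot']).as_matrix()
f,K,Rc,o=cam('side');C2=cam('wrist')[1:]
for d in range(0,61,5):
    print(d,'side -x edge',proj(K,Rc,o,p+Rt@[-.0095,0,-d/1e3]),'wrist +x edge',proj(*C2,p+Rt@[.0095,0,-d/1e3]))
```

```text
0.0188
0 side -x edge [303.99210832 192.86958728] wrist +x edge [254.13894807 208.892646  ]
5 side -x edge [304.20356258 189.94090587] wrist +x edge [254.10048296 211.09102799]
10 side -x edge [304.41664973 186.98960861] wrist +x edge [254.06015156 213.39607312]
15 side -x edge [304.63138876 184.01543252] wrist +x edge [254.01781467 215.81573717]
20 side -x edge [304.84779895 181.01811052] wrist +x edge [253.9733189  218.35878728]
25 side -x edge [305.06589989 177.99737138] wrist +x edge [253.92649479 221.03490814]
30 side -x edge [305.28571146 174.95293958] wrist +x edge [253.87715467 223.85482518]
35 side -x edge [305.50725388 171.88453529] wrist +x edge [253.82509017 226.83044831]
40 side -x edge [305.73054766 168.79187424] wrist +x edge [253.77006922 229.97504001]
45 side -x edge [305.95561366 165.67466764] wrist +x edge [253.71183264 233.30341297]
50 side -x edge [306.18247306 162.53262213] wrist +x edge [253.65009006 236.83216343]
55 side -x edge [306.41114738 159.36543963] wrist +x edge [253.58451504 240.57994792]
60 side -x edge [306.64165849 156.17281726] wrist +x edge [253.51473932 244.56781321]
```

Side and wrist views agree: the real tips are about 36 mm short of the reported TCP, which puts them at z≈0.162. I'll open, lower about 30 mm and check again by camera and force.

```bash
python3 -m inch '[[[0,0,0,0,0],[0,0,0,0,0],[0,0,0,0,0],[0,0,0,0,0],[0,0,0,0,0],[0,0,0,0,0],[0,0,0,0,0],[0,0,0,0,0]]]'|tail -1; python3 d.py; python3 -m inch '[[[0,0,0,4,0],[0,0,0,4,0],[0,0,0,4,0],[0,0,0,4,0],[0,0,0,4,0],[0,0,0,4,0],[0,0,0,0,0]]]'; python3 d.py
python3 - <<'E'
from h import *
f,K,Rc,o=cam('side'); c=f[80:260,200:400]; c=np.clip(c.astype(float)*1.6,0,255).astype(np.uint8)
cv2.imwrite('pics/s4.png',cv2.resize(c,None,fx=3.3,fy=3.3,interpolation=cv2.INTER_CUBIC))
E
```

```text
width: 0.652
phi -0.1762355052018152 tilt [ 0.02391113 -0.0111388 ] j7 -2.2680926701750748 pos [0.50455    0.1022931  0.12602421] F [ 0.6 -0.2  1.1] T [ 0.04  0.08 -0.  ] w 0.6522259327775046 t 13.4
to axis tool mm [0.44587098 0.23232949 2.03299462] turn deg to -0.172: -0.24267657216971716
clock: 14.1
position: [0.5049, 0.1023, 0.0993]
ee_rot: [-3.12, 0.275, -0.037]
force: [-0.5, -0.1, 0.2]
width: 0.997
phi -0.17616286588878505 tilt [ 0.02303132 -0.01083517] j7 -2.2923429868444947 pos [0.50485518 0.10234987 0.09931816] F [-0.5 -0.1  0.2] T [0.06 0.07 0.01] w 0.9972800552194739 t 14.1
to axis tool mm [  0.77229692   0.05167438 -24.6726076 ] turn deg to -0.172: -0.23851464610636033
```

View pics/s4.png

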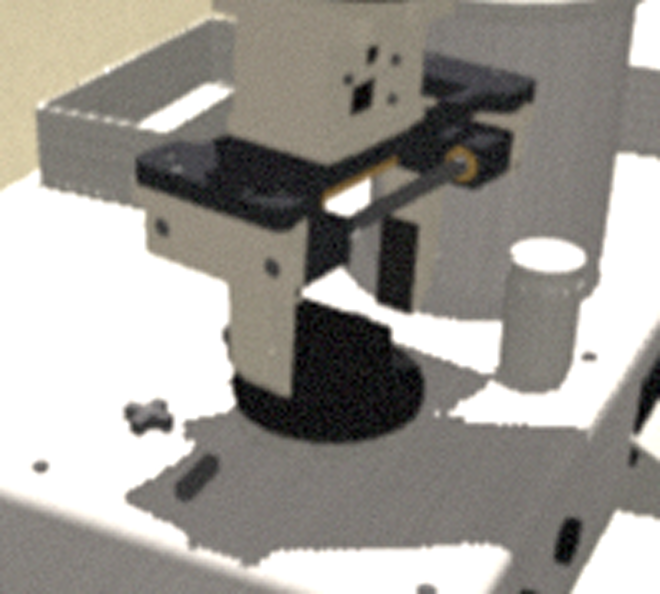

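```bash
python3 -m inch '[[[0,0,0,4,0],[0,0,0,3,0],[0,0,0,0,0]]]' >/dev/null; python3 d.py; python3 -m inch '[[[0.5,0,0,0,0],[0.8,0,0,0,0],[1,0,0,0,0],[1,0,0,0,0],[1,0,0,0,0],[1,0,0,0,0],[1,0,0,0,0],[1,0,0,0,0],[1,0,0,0,0],[1,0,0,0,0],[1,0,0,0,0],[1,0,0,0,0]]]' 10; python3 d.py
```

```text
phi -0.1761753900032062 tilt [ 0.02391757 -0.01126347] j7 -2.2995009695561865 pos [0.50548737 0.10259008 0.09229953] F [0.3 0.4 0.8] T [0.03 0.09 0.04] w 1.0003863799319161 t 14.45
to axis tool mm [  0.38190166   0.30916685 -31.70590338] turn deg to -0.172: -0.23923222500483135
clock: 15.65
position: [0.5059, 0.103, 0.0928]
ee_rot: [-3.12, 0.275, -0.04]
force: [0.5, -0.0, -0.5]
width: 0.158
phi -0.17586841578221996 tilt [ 0.02481867 -0.0118532 ] j7 -2.2994073349399633 pos [0.50587746 0.10298268 0.09275901] F [ 0.5 -0.  -0.5] T [-0.17  0.04  0.03] w 0.15837717964653902 t 15.65
to axis tool mm [  0.08357939   0.75045349 -31.25963363] turn deg to -0.172: -0.22164389772300325
```

Gripped, with an opening of about 14.5 mm. I'll firm the grip and pull up slowly, aiming for 11–12 mm.

```bash
python3 -m inch '[[[1,0,0,0,0],[1,0,0,0,0],[1,0,0,0,0],[1,0,0,0,0]]]' 35 >/dev/null; python3 d.py; python3 -m inch '[[[1,0,0,-2,0],[1,0,0,-2,0],[1,0,0,-2,0],[1,0,0,0,0]]]'>/dev/null; python3 d.py
```

```text
phi -0.17567339600988485 tilt [ 0.02479408 -0.01155783] j7 -2.299369384230605 pos [0.50585148 0.10289198 0.09276297] F [0.3 0.5 0.5] T [-0.13  0.08 -0.02] w 0.14941986475069627 t 16.05
to axis tool mm [  0.09222576   0.66577105 -31.25413335] turn deg to -0.172: -0.21047008784659965
phi -0.17553362774596665 tilt [ 0.02382759 -0.01232731] j7 -2.2931730214457478 pos [0.50575558 0.10295653 0.09751036] F [  4.1   2.  -11.2] T [ 0.18 -0.71 -0.05] w 0.15392755011070228 t 16.45
to axis tool mm [  0.05441745   0.74698243 -26.50708726] turn deg to -0.172: -0.2024619562142159
```

```bash
python3 -m inch '[[[1,0,0,-2,0],[1,0,0,-2,0],[1,0,0,-2,0],[1,0,0,-1,0],[1,0,0,0,0],[1,0,0,0,0]]]'>/dev/null; python3 d.py
```

```text
phi -0.17545258499477892 tilt [ 0.02287457 -0.01320916] j7 -2.286192033465476 pos [0.50570152 0.10298422 0.10299757] F [  4.4   2.4 -12.2] T [ 0.14 -0.91  0.02] w 0.15217092761052048 t 17.05
to axis tool mm [ -0.03839757   0.81388679 -21.02139367] turn deg to -0.172: -0.19781854861103032
```

```bash
python3 -m inch '[[[1,0,0,-1.5,0],[1,0,0,0,0],[1,0,0,0,0]]]'>/dev/null; python3 d.py;  python3 -m inch '[[[1,0,0,0,-3],[1,0,0,0,-3],[1,0,0,0,-3],[1,0,0,0,0]]]'>/dev/null; python3 d.py
```

```text
phi -0.17536440393836855 tilt [ 0.02242286 -0.01356101] j7 -2.2847916137377924 pos [0.50570912 0.102985   0.1035981 ] F [  3.5   1.6 -11.8] T [ 0.09 -0.93 -0.03] w 0.1482391713745618 t 17.35
to axis tool mm [ -0.06879177   0.81667611 -20.42152987] turn deg to -0.172: -0.19276614624571112
phi -0.012423931802529948 tilt [ 0.0236499  -0.00981894] j7 -2.141910886484617 pos [0.50566061 0.10267433 0.10238487] F [  3.8   2.9 -11.7] T [ 0.3  -0.88  0.01] w 0.15440970402925824 t 17.75
to axis tool mm [ -0.14079912   0.47006381 -21.6301656 ] turn deg to -0.172: 9.143035219006832
```

```bash
python3 -m inch '[[[1,0,0,-2,0],[1,0,0,-1.5,0],[1,0,0,0,0]]]'>/dev/null; python3 d.py;  python3 -m inch '[[[1,0,0,-0.6,-4],[1,0,0,-0.6,-4],[1,0,0,-0.6,-4],[1,0,0,0,0]]]'>/dev/null; python3 d.py
```

```text
phi -0.013784353586124759 tilt [ 0.02317136 -0.01060211] j7 -2.139376549568533 pos [0.50560782 0.10273161 0.10502259] F [  4.5   1.2 -12.3] T [ 0.23 -0.93  0.12] w 0.15003955382249778 t 18.05
to axis tool mm [ -0.15778825   0.53852924 -18.99294731] turn deg to -0.172: 9.065088792449188
phi 0.20154468956117824 tilt [ 0.02454531 -0.0056267 ] j7 -1.9487539461429906 pos [0.50565446 0.10229257 0.10570712] F [  4.    2.1 -12.9] T [ 0.51 -0.96 -0.  ] w 0.1555726355864473 t 18.45
to axis tool mm [ -0.25056997   0.05261208 -18.30512762] turn deg to -0.172: 21.402534171380054
```

```bash
python3 -m inch '[[[1,0,0,-0.3,-4],[1,0,0,-0.4,-4],[1,0,0,-0.4,-4],[1,0,0,-0.4,-4],[1,0,0,-0.4,-4],[1,0,0,0,0]]]'>/dev/null; python3 d.py
```

```text
phi 0.5602592108365768 tilt [0.02512464 0.00186934] j7 -1.6330019731251273 pos [0.50588271 0.10174441 0.10582681] F [  5.5   2.5 -13. ] T [ 0.71 -0.85 -0.  ] w 0.1462235172500376 t 19.05
to axis tool mm [ -0.15515058  -0.65159534 -18.18407567] turn deg to -0.172: 41.95536229051617
```

```bash
python3 -m inch '[[[1,0,0,-0.3,-4],[1,0,0,-0.3,-4],[1,0,0,-0.3,-4],[1,0,0,-0.3,-4],[1,0,0,-0.3,-4],[1,0,0,0,-2],[1,0,0,0,0]]]'>/dev/null; python3 d.py
```

```text
phi 0.9530503931732884 tilt [0.02407558 0.00889419] j7 -1.2900292619587679 pos [0.50633964 0.10124427 0.10519307] F [  4.5   1.4 -12.1] T [ 0.85 -0.64 -0.  ] w 0.14866745627949762 t 19.75
to axis tool mm [  0.292977    -1.36241147 -18.81818919] turn deg to -0.172: 64.46063926836331
```

```bash
python3 -m inch '[[[1,0,0,0,-3],[1,0,0,1,0],[1,0,0,1,0],[1,0,0,1,0],[1,0,0,0,0]]]'>/dev/null; python3 d.py;  python3 -m inch '[[[1,0,0,1,0],[1,0,0,0,0],[1,0,0,0,0]]]'>/dev/null; python3 d.py
```

```text
phi 1.0025976026403383 tilt [0.0245835  0.00780037] j7 -1.249904289954506 pos [0.50637881 0.10125414 0.10074624] F [  4.5   1.7 -11.1] T [ 0.74 -0.6  -0.04] w 0.14811526818592172 t 20.25
to axis tool mm [  0.4583993   -1.38206592 -23.26100531] turn deg to -0.172: 67.2994852574759
phi 1.0010309746735488 tilt [0.02466574 0.00744959] j7 -1.2523657976928055 pos [0.50637078 0.10130685 0.09969245] F [ 3.8  2.5 -8.9] T [ 0.6  -0.44  0.05] w 0.1529326750367215 t 20.55
to axis tool mm [  0.44381545  -1.34699183 -24.3147122 ] turn deg to -0.172: 67.2097240869117
```

```bash
python3 -m inch '[[[1,0,0,0.7,0],[1,0,0,0,0],[1,0,0,0,0]]]'>/dev/null; python3 d.py;  python3 -m inch '[[[1,0,0,0.7,0],[1,0,0,0,0]]]'>/dev/null; python3 d.py
```

```text
phi 1.0006811269139828 tilt [0.02450738 0.0080426 ] j7 -1.2534443192746327 pos [0.50640065 0.10127148 0.09961287] F [ 3.9  0.9 -6.3] T [ 0.54 -0.25  0.04] w 0.14638566981919984 t 20.85
to axis tool mm [  0.45502622  -1.37611031 -24.39515822] turn deg to -0.172: 67.18967928681646
phi 1.0006076898373233 tilt [0.02431807 0.00852571] j7 -1.2543507517224264 pos [0.50642355 0.10122932 0.09939684] F [ 1.   1.3 -2.2] T [0.48 0.05 0.04] w 0.15097279973311056 t 21.05
to axis tool mm [  0.47868059  -1.40450632 -24.61166611] turn deg to -0.172: 67.1854716522641
```

```bash
python3 -m inch '[[[1,0,0,0.3,-1],[1,0,0,0.3,-1],[1,0,0,0.3,-1],[1,0,0,0,0]]]'>/dev/null; python3 d.py;  python3 -m inch '[[[1,0,0,0.3,-1],[1,0,0,0.3,-1],[1,0,0,0,0]]]'>/dev/null; python3 d.py
```

```text
phi 1.056484261043817 tilt [0.02388693 0.01021367] j7 -1.207407385551933 pos [0.50656342 0.10116676 0.09896862] F [ 0.9  1.5 -2.1] T [ 0.44  0.2  -0.16] w 0.14830450678127263 t 21.45
to axis tool mm [  0.55427747  -1.51529482 -25.04206706] turn deg to -0.172: 70.3869633560584
phi 1.095205574381415 tilt [0.02376096 0.01060188] j7 -1.1754618835570498 pos [0.50653322 0.10117913 0.09753898] F [ 3.8  1.7 -7.4] T [ 0.65 -0.43  0.07] w 0.1498525580375976 t 21.75
to axis tool mm [  0.65649661  -1.45828408 -26.46983806] turn deg to -0.172: 72.6055311875064
```

The height fell to 0.0975 and the arm is carrying the spring load again, so the pin has found the notch near 1.09 rad. Lowering.

```bash
python3 -m inch '[[[1,0,0,1,0],[1,0,0,1,0],[1,0,0,0,0]]]'>/dev/null; python3 d.py;  python3 -m inch '[[[1,0,0,1,0],[1,0,0,0.5,0],[1,0,0,0,0]]]'>/dev/null; python3 d.py
```

```text
phi 1.0958901647202894 tilt [0.02383658 0.00990721] j7 -1.1779714863509456 pos [0.50656373 0.10119929 0.09449127] F [ 4.6  2.8 -9.2] T [ 0.57 -0.43  0.16] w 0.15250885477628712 t 22.05
to axis tool mm [  0.70046774  -1.46437691 -29.51637581] turn deg to -0.172: 72.64475532461933
phi 1.0961546605576094 tilt [0.02357687 0.00997747] j7 -1.1800609243742555 pos [0.50655356 0.10118042 0.09283868] F [ 3.1  1.4 -7.3] T [ 0.57 -0.35  0.17] w 0.14975585074148778 t 22.35
to axis tool mm [  0.75365158  -1.44539278 -31.16818622] turn deg to -0.172: 72.65990981979654
```

```bash
python3 -m inch '[[[1,0,0,0.6,0],[1,0,0,0,0],[1,0,0,0,0]]]'>/dev/null; python3 d.py;  python3 -m inch '[[[1,0,0,0,0],[1,0,0,0,0],[1,0,0,0,0]]]' 5 >/dev/null; python3 d.py; python3 -m inch '[[[0.7,0,0,0,0],[0.5,0,0,0,0],[0.2,0,0,0,0],[0,0,0,0,0],[0,0,0,0,0],[0,0,0,0,0],[0,0,0,0,0],[0,0,0,0,0],[0,0,0,0,0],[0,0,0,0,0]]]' >/dev/null; python3 d.py
python3 - <<'E'
from h import *
f,K,Rc,o=cam('side'); c=f[80:260,200:400]; c=np.clip(c.astype(float)*1.6,0,255).astype(np.uint8)
cv2.imwrite('pics/s5.png',cv2.resize(c,None,fx=3.3,fy=3.3,interpolation=cv2.INTER_CUBIC))
E
```

```text
phi 1.096188304975683 tilt [0.02329134 0.01058038] j7 -1.1808018651043135 pos [0.50656828 0.10115584 0.09282074] F [ 3.6  1.1 -6.3] T [ 0.57 -0.21  0.17] w 0.15072163589940826 t 22.65
to axis tool mm [  0.76037074  -1.45073294 -31.18710642] turn deg to -0.172: 72.66183750295633
phi 1.096298440697154 tilt [0.02322797 0.01104497] j7 -1.1809531699912001 pos [0.50667497 0.10105782 0.09287885] F [ 2.2  1.8 -5.1] T [ 0.32 -0.41  0.05] w 0.15646156245793158 t 22.95
to axis tool mm [  0.79567369  -1.57656852 -31.13037609] turn deg to -0.172: 72.66814781497025
phi 1.0959114654107496 tilt [0.02214006 0.01180046] j7 -1.180992810653553 pos [0.50649313 0.10061114 0.09369179] F [-0.3  0.9  0.9] T [-0.06 -0.04 -0.02] w 0.9699558488080413 t 23.95
to axis tool mm [  1.22335072  -1.6053     -30.30960527] turn deg to -0.172: 72.6459757642834
```

View pics/s5.png

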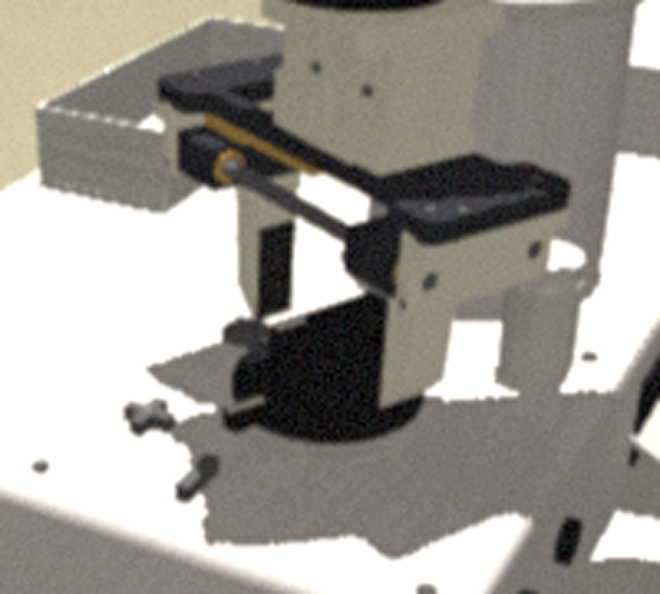

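The fingers are clear and the nose at (245,408) points to the bar stud at (197,477). I'll retreat up, then verify from the top.

```bash
python3 -m inch '[[[0,0,0,-8,0],[0,0,0,-8,0],[0,0,0,-30,0],[0,0,0,-40,0],[0,0,0,-40,0],[0,0,0,-40,0],[0,0,0,-40,0],[0,0,0,-40,0]]]'>/dev/null; python3 -m inch '[[[0,-25,-25,0,0],[0,-30,-30,0,0],[0,-30,-30,0,0],[0,0,0,0,0]]]'>/dev/null; python3 d.py
python3 - <<'E'
from h import *
for n in ['top','side','wrist']:
    f,K,Rc,o=cam(n); cv2.imwrite(f'pics/{n}6.png',f)
E
```

```text
phi 1.1027807957719467 tilt [0.02678974 0.01567656] j7 -0.6627992917491622 pos [0.3826718  0.0628596  0.35443622] F [ 0.2 -0.   0.1] T [-0.05 -0.06 -0.01] w 0.9972181883704164 t 25.2
to axis tool mm [ 83.90999672  87.85525149 234.17425013] turn deg to -0.172: 73.03955940206107
```

View pics/top6.png

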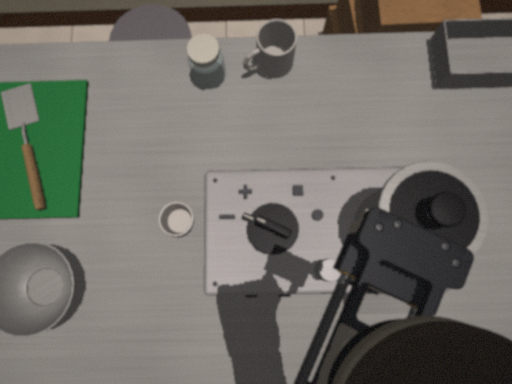

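View pics/side6.png

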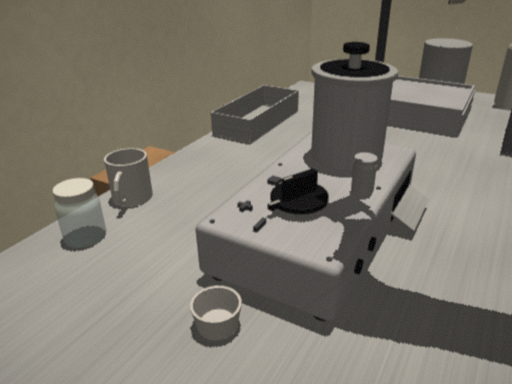

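The top view shows the nose at about (245,217), just right of the bar stud at (227,217). The shaker and ramekin look unmoved. Now I'll check the angle and height numerically against the first pictures.

Run:
```python
from h import *
a=cv2.imread('pics/side0.png');b=cv2.imread('pics/side6.png')
for n,i in (('before',a),('after',b)):
    g=cv2.cvtColor(i,cv2.COLOR_BGR2GRAY).astype(float)
    r=[]
    for u in range(290,312):
        col=g[195:225,u]; k=np.where(col<60)[0].max(); 
        r.append(195+k+(60-col[k])/(col[k+1]-col[k]))
    print(n,'skirt bottom row',np.mean(r))
    t=[np.where(g[160:200,u]<60)[0].min()+160 for u in range(285,318,4)]; print('top edge',t)
    for nm,(x0,x1,y0,y1) in dict(shaker=(345,385,150,200),ram=(185,248,285,342)).items(): np.save(f'/tmp/{n}{nm}',g[y0:y1,x0:x1])
for nm in ('shaker','ram'): print(nm,'shift px',cv2.phaseCorrelate(np.load(f'/tmp/before{nm}.npy'),np.load(f'/tmp/after{nm}.npy')))
f,K,Rc,o=cam('top'); c=f[190:270,210:320]; cv2.imwrite('pics/topz7.png',cv2.resize(c,None,fx=7,fy=7,interpolation=cv2.INTER_CUBIC))
```

```text
before skirt bottom row 214.77076837525402
top edge [np.int64(170), np.int64(172), np.int64(171), np.int64(172), np.int64(174), np.int64(175), np.int64(176), np.int64(178), np.int64(179)]
after skirt bottom row 214.54621822184447
top edge [np.int64(180), np.int64(179), np.int64(175), np.int64(174), np.int64(173), np.int64(171), np.int64(170), np.int64(168), np.int64(170)]
shaker shift px ((0.05691449929100045, -0.10462337656728593), 0.8325911908339966)
ram shift px ((0.052573704483794614, 0.03852365606682184), 1.0188047804306892)
```

View pics/topz7.png

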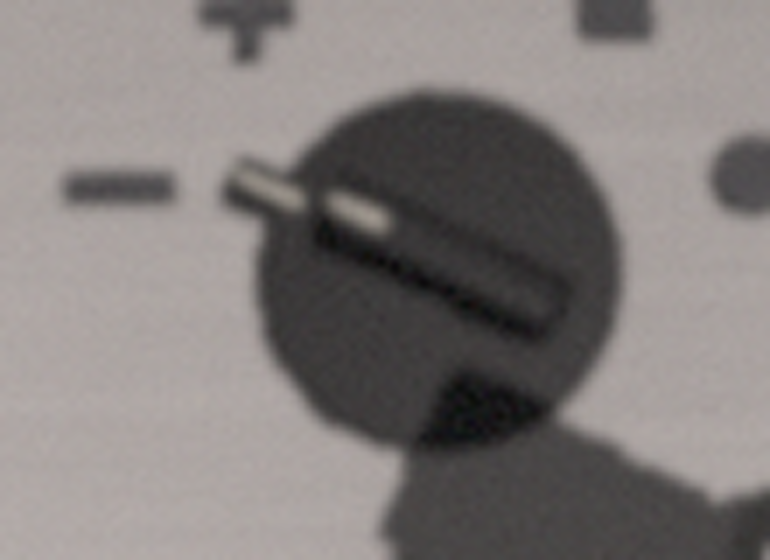

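```bash
python3 -c "
from h import *
print(arm.observe()['force'],arm.observe()['clock']); print(workorder.sign_off())"
```

```text
[ 0.4967392   0.00094555 -0.12817227] 25.4
the job is handed in; nothing more can be done
None
```

The selector knob is in the notch by the bar-shaped stud, fully down as far as the cameras show, and I handed the job in at 25.4 s. Handing in reports no verdict.

**What I did:** I gripped the bar grip and pulled the knob up to about 12.9 mm at most, under the 15 mm stop. I turned it to about 1.0 rad, let it down onto the land and turned lightly. The pin dropped into the notch near 1.09 rad, and I lowered the knob, released it and backed off.

**Last checks:**
- **Angle:** the nose points at about 1.10 rad and the stud is at 1.277 rad. The nose line passes about 15 mm from the stud's centre, inside the 21 mm limit.
- **Height:** the skirt's edge in the side view is within 0.25 px of where it was when parked. That is about 0.4 mm, so the knob is home.
- **Shaker and ramekin:** both shifted by about 0.1 px or less in the side view, so neither moved.
- **Arm:** it is clear of the cutter and reads no contact force. The external force it read while moving the knob never passed about 15 N.

**What disagreed:**
- **Finger length:** the fingers end about 36 mm short of the reported TCP. My first closing met nothing above the bar, so I measured the gap in two views and lowered the gripper to suit.
- **Tool tilt:** the tool picked up about 1.5° of tilt during fast moves. I left it, and it caused no trouble.

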